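# Pack the tumblers, log the carton and release it

### The job

Pack every terracotta tumbler standing on the table upright into the carton on the packing bed, one to a pocket. Then log the carton on the key panel by pressing, one at a time and fully, the round key, then the long narrow key, then the square key; then press the long bar switch fully down at its middle, so that both ends go down evenly, to drop the gate. Last, slide the packed carton along the bed over the dropped gate until it rests against the end stop, and leave everything else on the table where it is.

Things in the scene. Friction and masses are not known exactly. Their poses are not given: they have to be found in the camera images.
- tumbler1: open terracotta tumbler standing upright, tapered: 46 across at the foot, 56 across at the rim, 88 high, wall 4, about 0.13 kg. Two to four of the four tumblers are present; an absent one reads None. Origin: centre of the underside, z up
- tumbler2: open terracotta tumbler standing upright, tapered: 46 across at the foot, 56 across at the rim, 88 high, wall 4, about 0.13 kg. Two to four of the four tumblers are present; an absent one reads None. Origin: centre of the underside, z up
- tumbler3: open terracotta tumbler standing upright, tapered: 46 across at the foot, 56 across at the rim, 88 high, wall 4, about 0.13 kg. Two to four of the four tumblers are present; an absent one reads None. Origin: centre of the underside, z up
- tumbler4: open terracotta tumbler standing upright, tapered: 46 across at the foot, 56 across at the rim, 88 high, wall 4, about 0.13 kg. Two to four of the four tumblers are present; an absent one reads None. Origin: centre of the underside, z up
- carton: loose open cardboard carton, 144 x 144, 50 high, about 0.3 kg, walls and floor 4 thick; a full-height 4 mm cross partition makes 2 x 2 square pockets 66 wide, centred at x = +-35, y = +-35 from its origin. Origin: centre of the underside, z up, axes along the walls, +x side facing the gate. It starts on the near half of the bed. Packed tumblers stand 42 proud of its walls
- bed: fixed bed: deck 20 above the table, between side rails (inner faces 152 apart, 12 above the deck). Origin: on the table under its middle line; its x axis, away from the robot, is the way the carton slides out. The deck runs from x = -190 (open near end) to the end stop at +155. A gate crosses it at x = -7, between two posts outside the rails (y = +-94, 46 high over the table, knobs to 58)
- end_stop (a point): middle of the near face of the aluminium end stop (152 wide, 32 above the deck) across the far end of the bed, at deck height, 155 from the bed's origin along the bed's x axis. The carton against it has its origin 72 before this point
- gate (a joint): how far the steel stop gate (a plate 6 thick across the bed) has dropped, m: 0 up, standing 25 above the deck and blocking the carton; 0.028 fully dropped, 3 below the deck. Driven by the bar switch; it stays down once dropped
- bar_mid (a point): centre of the top of the bar switch's aluminium bar: 240 long (this point's y axis), 22 wide, top 71 above the table when up. A yoke hinged 55 behind it (+x) carries its middle, on a grey base 110 x 260, 40 high. Pressed down at the middle (about 7 N) it goes down 13.6 and stays down. Pressed off the middle it rocks end to end (about 1.5 N m/rad, springs back)
- bar_arm (a joint): hinge angle of the bar switch, rad: 0 up (as at the start), 0.25 fully down
- bar (a joint): rocking of the bar end to end about its middle, rad: 0 level, either sign when one end is lower
- round_top (a point): centre of the top of the round key, 26 across, white, 62 above the table when up. Pressed straight down it travels 6 and springs back; fully down takes 5 N. It stands 12 proud of a square black module 56 wide; three modules, 65 apart, form a row along y on a fixed grey panel 100 x 220, 40 high; any key can be in any module
- key_round (a joint): travel of the round key, m: 0 up, 0.006 fully down; counts as pressed beyond 0.004
- long_top (a point): centre of the top of the long narrow key, 44 x 13, its length along this point's x axis, white, 62 above the table when up. Pressed straight down it travels 6 and springs back; fully down takes 5 N. It stands 12 proud of a square black module 56 wide; three modules, 65 apart, form a row along y on a fixed grey panel 100 x 220, 40 high; any key can be in any module
- key_long (a joint): travel of the long key, m: 0 up, 0.006 fully down; counts as pressed beyond 0.004
- square_top (a point): centre of the top of the square key, 26 x 26, white, 62 above the table when up. Pressed straight down it travels 6 and springs back; fully down takes 5 N. It stands 12 proud of a square black module 56 wide; three modules, 65 apart, form a row along y on a fixed grey panel 100 x 220, 40 high; any key can be in any module
- key_square (a joint): travel of the square key, m: 0 up, 0.006 fully down; counts as pressed beyond 0.004
- bowl: bystander, leave where it is: terracotta bowl, 100 across, 45 high. Origin: centre of the underside
- glue_jar: bystander, leave where it is: yellow jar with white cap, 68 across, 100 high. Origin: centre of the underside
- shim: bystander, leave where it is: wooden block 45 x 28 x 22, lying low among the tumblers. Origin: centre of the underside
- brush: bystander, leave where it is: flat brush lying down. Origin: on the handle's line, low
- tin: bystander, leave where it is: can, 74 across, 110 high. Origin: centre of the underside
- small_carton: bystander, leave where it is: closed small carton 60 x 120 x 70. Origin: centre of the underside
- spatula: bystander, leave where it is: spatula lying down. Origin: on the handle's line, low
Things that resemble listed ones, but are neither listed nor needed, are in the scene too. Leave any green look-alike of the tumbler2 alone.

How it is judged:
On the way, in this order (a step that is already met when the one before it is completed fails the run):
1. every tumbler stands upright in a pocket of the carton, let go (z of tumbler1 in the frame of carton between -0.002 and 0.01 m and x of tumbler1 in the frame of carton between -0.068 and 0.068 m and y of tumbler1 in the frame of carton between -0.068 and 0.068 m and angle between each of tumbler1, tumbler2, tumbler3, tumbler4's own z axis and vertical below 0.2 rad and contact force between the fingers and tumbler1 below 0.5 N and z of tumbler2 in the frame of carton between -0.002 and 0.01 m and x of tumbler2 in the frame of carton between -0.068 and 0.068 m and y of tumbler2 in the frame of carton between -0.068 and 0.068 m and contact force between the fingers and tumbler2 below 0.5 N and z of tumbler3 in the frame of carton between -0.002 and 0.01 m and x of tumbler3 in the frame of carton between -0.068 and 0.068 m and y of tumbler3 in the frame of carton between -0.068 and 0.068 m and contact force between the fingers and tumbler3 below 0.5 N and z of tumbler4 in the frame of carton between -0.002 and 0.01 m and x of tumbler4 in the frame of carton between -0.068 and 0.068 m and y of tumbler4 in the frame of carton between -0.068 and 0.068 m and contact force between the fingers and tumbler4 below 0.5 N), for 0.3 s.
2. the round key is pressed alone (value of joint key_round above 0.004 m and value of joint each of key_long, key_square below 0.002 m), for 0.05 s.
3. the long key is pressed alone (value of joint key_long above 0.004 m and value of joint each of key_round, key_square below 0.002 m), for 0.05 s.
4. the square key is pressed alone (value of joint key_square above 0.004 m and value of joint each of key_round, key_long below 0.002 m), for 0.05 s.
5. the bar is fully down and level, and the gate has dropped (value of joint bar_arm above 0.22 rad and value of joint gate above 0.023 m and value of joint bar between -0.06 and 0.06 rad), for 0.2 s.
6. the carton has been slid to the end stop (horizontal distance between carton and end_stop below 0.082 m and height (world z) of carton below 0.024 m and angle between carton's own z axis and vertical below 0.06 rad and linear speed of carton below 0.02 m/s), for 0.2 s.
At the end, for the whole second after the job is handed in: Every tumbler present stands upright (within 0.2 rad) on the floor of a pocket, let go; the carton lies flat on the deck at rest within 10 mm of the end stop; the bar is down (over 0.22 rad) and the gate dropped (over 23 mm) (all of step 1 and all of step 6 and value of joint bar_arm above 0.22 rad and value of joint gate above 0.023 m); the robot touches nothing.
It fails at once if one end of the bar is pushed well below the other (rocked over 0.09 rad) (value of joint bar above 0.09 rad or value of joint bar below -0.09 rad).
It fails at once if two keys are pressed at once (value of joint each of key_round, key_long above 0.003 m or value of joint each of key_round, key_square above 0.003 m or value of joint each of key_long, key_square above 0.003 m).
It fails at once if the carton is tipped over 0.35 rad (angle between carton's own z axis and vertical above 0.35 rad).
It fails at once if a bystander is moved by over 50 mm (distance of any of bowl, glue_jar, shim, brush, tin, small_carton, spatula from where it was at the start of the episode above 0.05 m).
Of tumbler1, tumbler2, tumbler3, tumbler4 only 2 to 4 are there at a start; the rules pass over those that are not, and their reading is None.
At some moment in a run one of tumbler1, tumbler2, tumbler3, tumbler4 may be knocked a few centimetres aside while the robot is not near it.
It also fails if it takes over 210 s, if anything falls off the work surface, if the arm or the gripper's body presses on something with over 40 N, if the wrist force passes 120 N, or if a joint passes its speed limit or range.

### The arm

A 6-joint arm with a two-finger parallel gripper is mounted at the origin on the work surface. World frame = base frame: x ahead of the robot, y to its left, z up, the work surface at z = 0. Lengths are in m, angles in rad, forces in N, time in s.
With the tool pointing down it reaches from about 0.275 to 0.85 m from the base axis. Payload 19 kg.
Tool frame: the origin (TCP) lies midway between the tips of the shut fingers; the grasp point (between the pads) lies 19 mm behind it; z points along the fingers, y is the line along which they close (so a half turn about z gives the same grasp; the last joint's range is limited). The gripper opens to 85 mm and grips with 20 to 120 N. Pads are 22 mm wide; open, the fingers measure 114 mm over their backs; the gripper's body (76 mm by 85 mm) begins 54 mm behind the grasp point. The pads swing forward as they close: fully open they stand 13 mm farther back than shut.
Start: joints at [0.987, 0.15, 1.437, -0, 1.554, -0.134], TCP at [0.25, 0.518, 0.231] pointing down, gripper open.
Joint ranges: [-2.8, 2.8], [-0.68, 2.1], [0.12, 2.68], [-1.39, 4.53], [0.16, 2.79], [-2.81, 2.81]. Speed limits (rad/s): [1.89, 1.89, 2.22, 3.01, 3.01, 3.01].

### API

Orientations are given as a unit quaternion [x, y, z, w].
In Python, from plant import * gives the robot as it stands.
- The arm moves only by the tool carry_out, never from a script. Its argument "plan" is a list of rows, each a list of 3 entries, a list of its own where there are three numbers: the opening, from 0 (shut) to 1 (fully open), then the shift along the tool's x, y, z in m, then the turn about the tool's z in degrees. A call has 1 to 20 rows; each row shifts and turns the commanded pose from where the row before left it, along the tool's axes as they then stand; what a row does not reach is not made up. A row lasts 1/10 s, in which the tool goes at most 50 mm and 8.59 degrees, less where a joint would pass 70% of its speed; a pose out of reach is approached as far as the arm can. A call is refused whole if a number of a shift passes 0.05 or a number of a turn 8.59, either way. A call with a gripper value outside its range is refused whole. The fingers move at their own pace and stop on an object; "force" is the grip in N (left out, the last holds). Time passes only in rows, so rows that do not move let the fingers close. It gives the time, the measured TCP pose, the force, the opening and the grip force at its end, in the units of the state.
- state(): the state, without advancing time (a new reading comes with each control period).
- capture(name): name is "side" or "top"; returns a dict with "image" (480x640x3 uint8, red, green, blue), "range_z" (480x640 float32, m along the optical axis (not along the pixel's ray), 0 where there is no reading), "fx", "fy", "cx", "cy" (pixels), "rvec" (rotation vector, rad) and "tvec" (3), from world to camera coordinates, as OpenCV has them. Camera axes: x right, y down, z forward; pixel columns grow to the right and rows downward; lengths in m; the calibration is good to about 2 mm. A picture is of the moment at which its call begins.
- hand_in(): hands the job in; it is judged then, once.
The state is a dict: "time": time; "joint_positions": joint angles; "joint_vel": joint speeds; "effort": joint torques, N m; "eef_pos": TCP position; "orientation": TCP orientation; "force": force on the tool from outside, world axes, zero at the start; "torque": the same for the moment, N m; "finger_gap": finger opening in m; "grasp_force": force on a finger pad.
Only numpy, scipy, OpenCV 4.12 (cv2) and the standard library are available. Lean on these libraries where they do the work, as an engineer would, in place of code of your own. Each camera call takes 0.05 s, during which the arm holds its last target. There are 200 camera calls.

## Working session

There is one attempt and no reset: what is moved stays moved. The work goes in short steps, Python scripts to look and compute and a tool call to move; the robot and the scene stay as the last step left them, time stands still between calls to the robot, and variables do not carry over. Pictures are saved under pics/ and viewed, at most 14 in all, crops included, and the job is handed in when it is done.

Besides the shell and the picture viewer there is one more tool, called after "Emit:" as name(argument=value, ...) on one line, values as JSON. carry_out: Moves the arm, as the interface text tells. Its arguments: {"type":"object","properties":{"plan":{"type":"array","items":{"type":"array"}},"force":{"type":"number"}},"required":["plan"]}

```bash
mkdir -p pics; ls; cat > h.py <<'E'
from plant import *
import numpy as np, cv2
def cap(n):
    c=capture(n); K=np.array([[c['fx'],0,c['cx']],[0,c['fy'],c['cy']],[0,0,1.]])
    R=cv2.Rodrigues(np.array(c['rvec'],float))[0]; t=np.array(c['tvec'],float).ravel()
    return c,K,R,t
def world(c,K,R,t):
    z=c['range_z']; v,u=np.mgrid[:480,:640]
    p=np.stack([(u-K[0,2])/K[0,0]*z,(v-K[1,2])/K[1,1]*z,z],-1)
    w=(p-t)@R; w[z==0]=np.nan; return w
E
python3 - <<'E'
from h import *
print(state())
for n in("top","side"):
    x=cap(n);c=x[0];cv2.imwrite(f'pics/{n}0.png',c['image'][:,:,::-1]);np.savez(f'{n}0.npz',w=world(*x),im=c['image'])
    print(n,x[1].tolist(),x[2].round(3).tolist(),x[3], -x[2].T@x[3])
E
```

```text
pics
{'time': 0.0, 'joint_positions': array([ 9.86977765e-01,  1.50987099e-01,  1.43797241e+00, -1.08169150e-05,
        1.55381124e+00, -1.34020216e-01]), 'joint_vel': array([ 0.00068188, -0.00163218, -0.00094525, -0.00021412,  0.00028865,
        0.0006178 ]), 'effort': array([-1.39626234e-03, -7.13042307e+01, -5.70863557e+01, -2.31640824e-04,
        8.83532048e-03, -1.79631508e-05]), 'eef_pos': array([0.24990509, 0.51759986, 0.23070402]), 'orientation': array([ 2.23007944e-01,  9.74816449e-01, -5.53410816e-04, -2.01847273e-04]), 'force': array([-0.07492474,  0.00088841, -0.38768235]), 'torque': array([-0.03575267, -0.03383027, -0.06529606]), 'grasp_force': 0.0, 'finger_gap': 0.0858130381158389}
top [[547.7347413676366, 0.0, 320.60701720237904], [0.0, 547.7347413676366, 235.08556481252302], [0.0, 0.0, 1.0]] [[0.026, -1.0, -0.001], [-0.998, -0.026, -0.061], [0.061, 0.002, -0.998]] [0.00247551 0.54928676 1.38234157] [0.46391501 0.01371223 1.41321801]
side [[577.2236685208977, 0.0, 312.8979445776411], [0.0, 577.2236685208977, 242.9529699741461], [0.0, 0.0, 1.0]] [[0.726, -0.687, -0.0], [-0.504, -0.533, -0.68], [0.467, 0.494, -0.733]] [-0.38583247  0.36048165  1.29404517] [-0.14256968 -0.71231357  1.19400582]
```

View pics/top0.png

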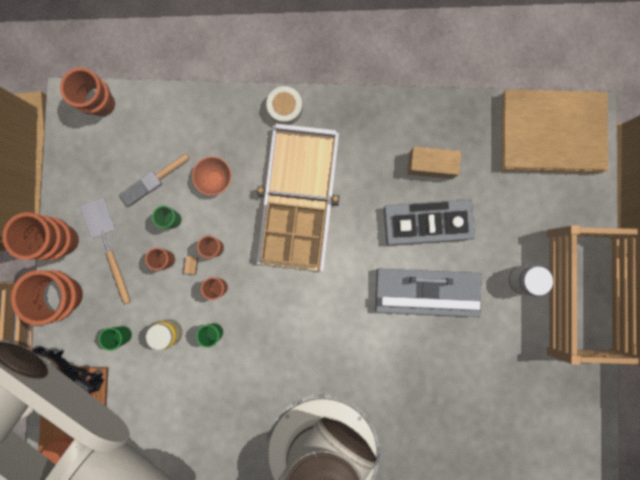

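View pics/side0.png

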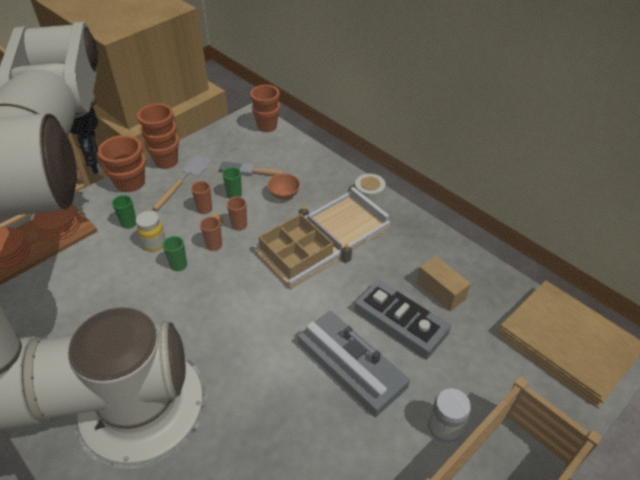

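The top view shows three terracotta tumblers at about (158,259), (209,247) and (213,289), with the shim between them at (190,266). The carton is near (292,237) and the gate near (298,195). The keys are square (405,226), long (432,224) and round (458,222), and the bar runs from (383,300) to (481,306). The side view shows the same layout.

```bash
cat > meas.py <<'E'
from h import *
def rimfit(w,im,guess,r=0.028,zr=(0.080,0.096)):
    m=(np.hypot(w[...,0]-guess[0],w[...,1]-guess[1])<0.045)&(w[...,2]>zr[0])&(w[...,2]<zr[1])
    p=w[m]; 
    if len(p)<8: return None
    q=p[:,:2].astype(np.float32)
    (c,rad)=cv2.minEnclosingCircle(q)
    return np.r_[c,rad,np.median(p[:,2]),len(p)]
E
python3 - <<'E'
from meas import *
T=np.load('top0.npz');S=np.load('side0.npz')
tw=T['w']; sw=S['w']
for n,(u,v) in dict(t1=(158,259),t2=(209,247),t3=(213,289),g1=(165,217),g2=(208,335)).items():
    g=tw[v,u]; print(n,g.round(3),'top',rimfit(tw,0,g).round(4),'side',rimfit(sw,0,g).round(4))
for n,(u,v) in dict(sq=(405,226),lo=(432,224),ro=(458,222),barL=(386,301),barM=(430,303),barR=(477,306),deck=(305,160),stop=(305,129),gate=(298,195),shim=(190,266),table=(350,400)).items():
    p=tw[v-2:v+3,u-2:u+3].reshape(-1,3);print(n,np.nanmedian(p,0).round(4))
# bounding rects in a height slab
def rect(name,w,lo,hi,box):
    m=(w[...,2]>lo)&(w[...,2]<hi)&(w[...,0]>box[0])&(w[...,0]<box[1])&(w[...,1]>box[2])&(w[...,1]<box[3])
    p=w[m];r=cv2.minAreaRect(p[:,:2].astype(np.float32));print(name,len(p),np.median(p[:,2]).round(4),np.round(r[0],4),np.round(r[1],4),round(r[2],2))
for nm,w in(('top',tw),('side',sw)):
    c=tw[237,292,:2]; rect('carton '+nm,w,.062,.078,(c[0]-.1,c[0]+.1,c[1]-.1,c[1]+.1))
    b=tw[303,430,:2]; rect('bar '+nm,w,.064,.078,(b[0]-.04,b[0]+.018,b[1]-.16,b[1]+.16))
    for k,(u,v) in dict(sq=(405,226),lo=(432,224),ro=(458,222)).items():
        q=tw[v,u,:2]; rect(k+' '+nm,w,.057,.068,(q[0]-.03,q[0]+.03,q[1]-.03,q[1]+.03))
    rect('panel '+nm,w,.036,.044,(.35,.52,-.4,-.1))
E
python3 - <<'E'
import cv2
i=cv2.imread('pics/top0.png')
cv2.imwrite('pics/c1.png',cv2.resize(i[110:330,240:490],None,fx=3,fy=2.7,interpolation=cv2.INTER_CUBIC))
E
```

```text
t1 [0.477 0.431 0.011] top [4.767e-01 4.136e-01 2.810e-02 8.740e-02 1.460e+02] side [4.755e-01 4.163e-01 3.090e-02 8.700e-02 1.410e+02]
t2 [0.512 0.303 0.005] top [5.095e-01 2.887e-01 2.770e-02 8.750e-02 1.310e+02] side [5.099e-01 2.904e-01 3.120e-02 8.720e-02 1.620e+02]
t3 [0.404 0.288 0.009] top [4.084e-01 2.759e-01 2.810e-02 8.760e-02 1.300e+02] side [4.087e-01 2.785e-01 3.280e-02 8.770e-02 1.630e+02]
g1 [0.586 0.418 0.01 ] top [5.799e-01 4.013e-01 2.820e-02 8.730e-02 1.330e+02] side [5.794e-01 4.037e-01 3.070e-02 8.730e-02 1.290e+02]
g2 [0.287 0.297 0.006] top [2.949e-01 2.819e-01 2.830e-02 8.800e-02 1.410e+02] side [2.948e-01 2.828e-01 3.050e-02 8.700e-02 1.770e+02]
sq [ 0.5742 -0.1911  0.0614]
lo [ 0.581  -0.2578  0.0626]
ro [ 0.5876 -0.322   0.063 ]
barL [ 0.3891 -0.147   0.0716]
barM [ 0.387  -0.2541  0.0703]
barR [ 0.3827 -0.3684  0.0719]
deck [0.7406 0.062  0.0186]
stop [0.8133 0.0631 0.0513]
gate [0.647  0.0765 0.0409]
shim [0.4615 0.3454 0.0218]
table [ 0.1325 -0.0688  0.0002]
carton top 522 0.0685 [0.5468 0.0855] [0.1441 0.144 ] 84.52
bar top 911 0.0705 [ 0.3898 -0.2554] [0.2374 0.0294] 88.88
sq top 104 0.0615 [ 0.576  -0.1935] [0.0256 0.0304] 9.54
lo top 96 0.061 [ 0.5769 -0.26  ] [0.037  0.0479] 67.88
ro top 84 0.0625 [ 0.5853 -0.3204] [0.0297 0.0249] 11.35
panel top 2710 0.0399 [ 0.4111 -0.2561] [0.2602 0.1098] 88.9
carton side 752 0.0678 [0.5575 0.0799] [0.167  0.1706] 84.94
bar side 1050 0.0728 [ 0.389  -0.2545] [0.2403 0.0314] 89.29
sq side 103 0.0635 [ 0.5731 -0.1883] [0.0394 0.0481] 89.46
lo side 93 0.0639 [ 0.5785 -0.2597] [0.0349 0.0473] 67.82
ro side 106 0.0637 [ 0.5859 -0.3182] [0.0492 0.0428] 10.86
panel side 2403 0.0416 [ 0.4114 -0.2549] [0.2625 0.1126] 89.01
```

View pics/c1.png

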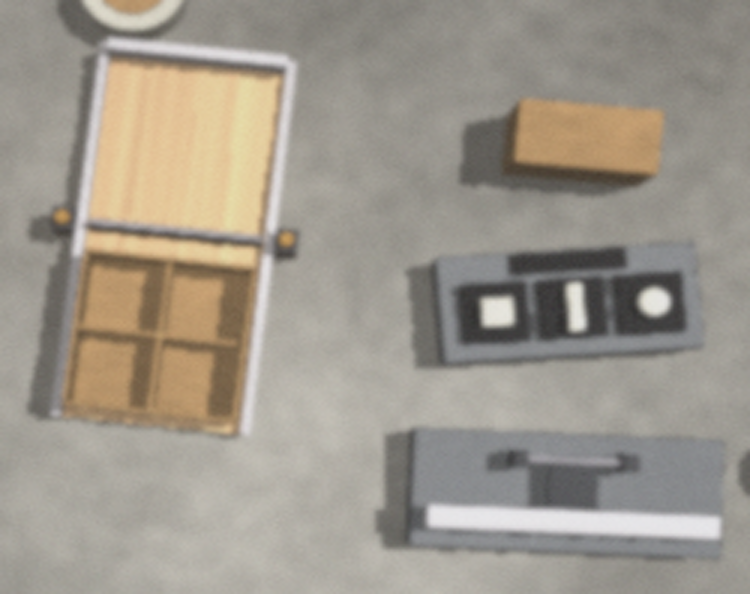

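Everything needed is located, and both views agree on the heights: tumbler rims 0.088, carton top 0.069, keys 0.062, bar 0.071. Next I'll write a helper that converts world targets into tool-axis shifts.

```bash
cat > go.py <<'E'
import sys
from h import *
from scipy.spatial.transform import Rotation as Ro
s=state(); R=Ro.from_quat(s['orientation']).as_matrix()
a=np.degrees(np.arctan2(R[1,1],R[0,1]))
print('t',round(s['time'],1),'pos',s['eef_pos'].round(4),'yang',round(a,2),'z',R[:,2].round(3),'gap',round(s['finger_gap'],4),'F',s['force'].round(1))
# each arg x,y,z,yang : shifts with the rotation done first
for q in sys.argv[1:]:
    x=[float(v) for v in q.split(',')]
    turn=(a-x[3]+90)%180-90
    R2=R@Ro.from_euler('z',turn,degrees=True).as_matrix()
    print(q,'turn',round(turn,2),'then mm',(R2.T@(np.array(x[:3])-s['eef_pos'])*1000).round(1))
E
cat > look.py <<'E'
import sys
from meas import *
x=cap('top');w=world(*x);im=x[0]['image']
lab=cv2.cvtColor(im,cv2.COLOR_RGB2HSV)
m=((w[...,2]>.078)&(w[...,2]<.118)&((lab[...,0]<14)|(lab[...,0]>172))&(lab[...,1]>90)&(w[...,1]<.55)&(w[...,1]>-.1)&(w[...,0]>.3)&(w[...,0]<.75))
n,l,st,_=cv2.connectedComponentsWithStats(m.astype(np.uint8))
for i in range(1,n):
    if st[i,4]>30:
        p=w[l==i];c,r=cv2.minEnclosingCircle(p[:,:2].astype(np.float32));print('tumbler',np.round(c,4),round(r,4),np.median(p[:,2]).round(3),len(p))
q=w[(w[...,2]>.062)&(w[...,2]<.076)&(w[...,0]>.43)&(w[...,0]<.83)&(w[...,1]<.17)&(w[...,1]>-.03)]
if len(q): r=cv2.minAreaRect(q[:,:2].astype(np.float32));print('carton',np.round(r[0],4),np.round(r[1],4),round(r[2],2))
if len(sys.argv)>1: cv2.imwrite('pics/'+sys.argv[1],im[:,:,::-1])
E
python3 look.py; python3 go.py .4085,.2765,.2,39.5
python3 -c "
import numpy as np
a=np.radians(-5.5)
for i in(35,-35):
  for j in(35,-35): print(i,j,(np.array([.5468,.0855])+[i*1e-3*np.cos(a)-j*1e-3*np.sin(a),i*1e-3*np.sin(a)+j*1e-3*np.cos(a)]).round(4))"
```

```text
tumbler [0.5099 0.2886] 0.0281 0.087 126
tumbler [0.4767 0.4131] 0.0284 0.086 152
tumbler [0.4094 0.2753] 0.0277 0.087 121
carton [0.5591 0.0738] [0.166  0.1707] 84.59
t 0.1 pos [0.2499 0.5176 0.2308] yang 64.23 z [-0.001 -0.001 -1.   ] gap 0.0857 F [ 0.3 -0.2 -0.6]
.4085,.2765,.2,39.5 turn 24.73 then mm [-286.9  -31.    30.9]
35 35 [0.585 0.117]
35 -35 [0.5783 0.0473]
-35 35 [0.5153 0.1237]
-35 -35 [0.5086 0.054 ]
```

Emit:
carry_out(plan=[[1,[0,0,0],8.24],[1,[0,0,0],8.24],[1,[0,0,0],8.25],[1,[-0.024,-0.0025,0.0025],0],[1,[-0.024,-0.0025,0.0025],0],[1,[-0.024,-0.0025,0.0025],0],[1,[-0.024,-0.0025,0.0025],0],[1,[-0.024,-0.0025,0.0025],0],[1,[-0.024,-0.0025,0.0025],0],[1,[-0.024,-0.0025,0.0025],0],[1,[-0.024,-0.0025,0.0025],0],[1,[-0.024,-0.0025,0.0025],0],[1,[-0.024,-0.0025,0.0025],0],[1,[-0.024,-0.003,0.003],0],[1,[-0.023,-0.003,0.003],0],[1,[0,0,0],0],[1,[0,0,0],0]])

```text
time: 1.85
eef_pos: [0.4087, 0.2764, 0.2002]
orientation: [0.427, 0.904, -0.0, -0.0]
force: [0.1, 0.4, -0.3]
finger_gap: 0.0857
grasp_force: 0.0
```

```bash
python3 go.py .4088,.2758,.052,39.5; python3 look.py
```

```text
t 1.9 pos [0.4087 0.2764 0.2002] yang 39.43 z [-0. -0. -1.] gap 0.0857 F [ 0.1  0.4 -0.3]
.4088,.2758,.052,39.5 turn -0.07 then mm [ -0.6  -0.2 148.2]
tumbler [0.5091 0.2883] 0.0278 0.087 129
tumbler [0.4764 0.413 ] 0.0285 0.087 105
tumbler [0.411  0.2721] 0.0259 0.087 56
carton [0.5626 0.0953] [0.1666 0.1737] 84.56
```

Emit:
carry_out(plan=[[1,[0,0,0.02],0],[1,[0,0,0.02],0],[1,[0,0,0.02],0],[1,[0,0,0.02],0],[1,[0,0,0.02],0],[1,[0,0,0.02],0],[1,[0,0,0.02],0],[1,[0,0,0.008],0],[0.3,[0,0,0],0],[0.3,[0,0,0],0],[0.3,[0,0,0],0],[0.3,[0,0,0],0],[0.3,[0,0,0],0],[0.3,[0,0,0],0]], force=25)

```text
time: 3.3
eef_pos: [0.4091, 0.277, 0.0536]
orientation: [0.427, 0.904, 0.001, 0.0]
force: [-2.1, 0.6, 8.5]
finger_gap: 0.0545
grasp_force: 26.2
```

Emit:
carry_out(plan=[[0.3,[0,0,-0.01],0],[0.3,[0,0,-0.02],0],[0.3,[0,0,-0.02],0],[0.3,[0,0,-0.02],0],[0.3,[0,0,-0.02],0],[0.3,[0,0,-0.02],0],[0.3,[0,0,-0.02],0],[0.3,[0,0,-0.02],0],[0.3,[0,0,0],0]])

```text
time: 4.2
eef_pos: [0.4095, 0.277, 0.2058]
orientation: [0.427, 0.904, 0.002, 0.002]
force: [0.6, 0.2, -1.8]
finger_gap: 0.055
grasp_force: 26.9
```

```bash
python3 go.py .5783,.0473,.2,39.5
```

```text
t 4.2 pos [0.4095 0.277  0.2058] yang 39.5 z [ 0.004  0.002 -1.   ] gap 0.055 F [ 0.6  0.2 -1.8]
.5783,.0473,.2,39.5 turn 0.0 then mm [-284.6  -15.9    6.1]
```

Emit:
carry_out(plan=[[0.3,[-0.01,-0.001,0],0],[0.3,[-0.02,-0.001,0],0],[0.3,[-0.024,-0.001,0],0],[0.3,[-0.024,-0.001,0],0],[0.3,[-0.024,-0.001,0],0],[0.3,[-0.024,-0.001,0],0],[0.3,[-0.024,-0.001,0],0],[0.3,[-0.024,-0.002,0],0],[0.3,[-0.024,-0.002,0],0],[0.3,[-0.024,-0.001,0],0],[0.3,[-0.024,-0.001,0],0],[0.3,[-0.02,-0.001,0],0],[0.3,[-0.0126,-0.001,0],0],[0.3,[-0.006,-0.001,0],0],[0.3,[0,0,0],0],[0.3,[0,0,0],0],[0.3,[0,0,0],0]])

```text
time: 5.9
eef_pos: [0.577, 0.0475, 0.2024]
orientation: [0.426, 0.905, 0.0, 0.0]
force: [-0.7, 0.1, -1.0]
finger_gap: 0.0548
grasp_force: 26.9
```

```bash
python3 go.py .5783,.0473,.077,39.5; python3 look.py p1.png; python3 - <<'E'
from h import *
c,K,R,t=cap('side'); i=c['image'][:,:,::-1][150:310,220:420]
cv2.imwrite('pics/s1.png',cv2.resize(i,None,fx=3,fy=3,interpolation=2))
E
```

```text
t 5.9 pos [0.577  0.0475 0.2024] yang 39.54 z [ 0.  0. -1.] gap 0.0548 F [-0.7  0.1 -1. ]
.5783,.0473,.077,39.5 turn 0.04 then mm [ -1.    0.9 125.4]
tumbler [0.5108 0.2874] 0.0275 0.087 113
tumbler [0.4776 0.4132] 0.0285 0.087 148
carton [0.514  0.0786] [0.1237 0.08  ] 84.56
```

View pics/s1.png

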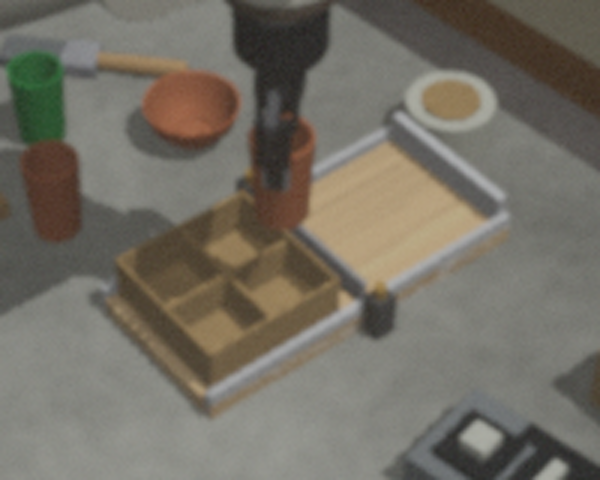

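The side crop shows the tumbler upright at about (282,170), above the far-right pocket and clear of the walls.

Emit:
carry_out(plan=[[0.3,[-0.001,0.001,0.01],0],[0.3,[0,0,0.02],0],[0.3,[0,0,0.02],0],[0.3,[0,0,0.02],0],[0.3,[0,0,0.02],0],[0.3,[0,0,0.015],0],[0.3,[0,0,0.01],0],[0.3,[0,0,0.004],0],[0.3,[0,0,0.003],0],[0.3,[0,0,0.002],0],[0.3,[0,0,0],0],[0.3,[0,0,0],0]])

```text
time: 7.2
eef_pos: [0.5789, 0.0466, 0.0787]
orientation: [0.427, 0.904, 0.0, 0.0]
force: [0.3, -1.0, -0.5]
finger_gap: 0.0549
grasp_force: 26.9
```

Not in contact yet, about 1 mm to go. I'll release and retreat.

Emit:
carry_out(plan=[[0.3,[0,0,0.0015],0],[0.3,[0,0,0],0],[0.8,[0,0,0],0],[0.8,[0,0,0],0],[0.8,[0,0,0],0],[0.8,[0,0,0],0],[0.8,[0,0,-0.01],0],[0.8,[0,0,-0.02],0],[0.8,[0,0,-0.02],0],[0.8,[0,0,-0.02],0],[0.8,[0,0,-0.02],0],[0.8,[0,0,-0.02],0],[1,[0,0,-0.02],0],[1,[0,0,0],0]])

```text
time: 8.6
eef_pos: [0.5796, 0.0466, 0.2104]
orientation: [0.427, 0.904, 0.001, 0.002]
force: [-0.4, 0.6, -0.1]
finger_gap: 0.0852
grasp_force: 0.0
```

```bash
python3 look.py; python3 go.py .5100,.2880,.2,39.5
```

```text
tumbler [0.5098 0.2879] 0.0273 0.087 108
tumbler [0.4768 0.4127] 0.0286 0.087 153
carton [0.5162 0.0772] [0.1213 0.0848] 84.44
t 8.7 pos [0.5792 0.0466 0.2086] yang 39.5 z [ 0.003 -0.    -1.   ] gap 0.0853 F [ 0.2  0.5 -0.3]
.5100,.2880,.2,39.5 turn -0.0 then mm [230.3 100.1   8.3]
```

Emit:
carry_out(plan=[[1,[0.012,0.005,0],0],[1,[0.024,0.01,0],0],[1,[0.024,0.01,0],0],[1,[0.024,0.01,0],0],[1,[0.024,0.01,0],0],[1,[0.024,0.01,0],0],[1,[0.024,0.01,0],0],[1,[0.024,0.01,0],0],[1,[0.024,0.01,0],0],[1,[0.016,0.01,0],0],[1,[0.01,0.005,0.008],0],[1,[0,0,0],0],[1,[0,0,0],0],[1,[0,0,0],0]])

```text
time: 10.05
eef_pos: [0.5097, 0.287, 0.1987]
orientation: [0.427, 0.904, -0.0, -0.0]
force: [0.3, -0.7, 0.1]
finger_gap: 0.0854
grasp_force: 0.0
```

```bash
python3 go.py .5100,.2885,.052,39.5;python3 look.py
```

```text
t 10.1 pos [0.5097 0.287  0.1987] yang 39.46 z [-0. -0. -1.] gap 0.0854 F [ 0.3 -0.7  0.1]
.5100,.2885,.052,39.5 turn -0.04 then mm [  1.    1.2 146.7]
tumbler [0.5789 0.0453] 0.0277 0.11 176
tumbler [0.5126 0.28  ] 0.0249 0.088 50
carton [0.5607 0.0837] [0.1875 0.1737] 83.7
```

Emit:
carry_out(plan=[[1,[0.001,0.0012,0.02],0],[1,[0,0,0.02],0],[1,[0,0,0.02],0],[1,[0,0,0.02],0],[1,[0,0,0.02],0],[1,[0,0,0.02],0],[1,[0,0,0.02],0],[1,[0,0,0.0065],0],[0.3,[0,0,0],0],[0.3,[0,0,0],0],[0.3,[0,0,0],0],[0.3,[0,0,0],0],[0.3,[0,0,0],0],[0.3,[0,0,0],0]])

```text
time: 11.5
eef_pos: [0.5106, 0.2894, 0.0538]
orientation: [0.427, 0.904, 0.001, 0.001]
force: [-0.2, -1.1, 7.0]
finger_gap: 0.0553
grasp_force: 26.5
```

Emit:
carry_out(plan=[[0.3,[0,0,-0.01],0],[0.3,[0,0,-0.02],0],[0.3,[0,0,-0.02],0],[0.3,[0,0,-0.02],0],[0.3,[0,0,-0.02],0],[0.3,[0,0,-0.02],0],[0.3,[0,0,-0.02],0],[0.3,[0,0,-0.02],0],[0.3,[0,0,0],0]])

```text
time: 12.4
eef_pos: [0.5107, 0.2897, 0.2059]
orientation: [0.427, 0.904, 0.002, 0.002]
force: [-0.5, 0.2, -1.6]
finger_gap: 0.0555
grasp_force: 27.0
```

```bash
python3 go.py .5086,.054,.2,39.5 .5153,.1237,.2,39.5
```

```text
t 12.4 pos [0.5107 0.2897 0.2059] yang 39.5 z [ 0.004  0.002 -1.   ] gap 0.0555 F [-0.5  0.2 -1.6]
.5086,.054,.2,39.5 turn 0.0 then mm [-180.5 -151.5    5.5]
.5153,.1237,.2,39.5 turn 0.0 then mm [-131.  -102.     5.7]
```

Emit:
carry_out(plan=[[0.3,[-0.008,-0.006,0],0],[0.3,[-0.018,-0.015,0],0],[0.3,[-0.018,-0.015,0],0],[0.3,[-0.018,-0.015,0],0],[0.3,[-0.018,-0.015,0],0],[0.3,[-0.018,-0.015,0],0],[0.3,[-0.018,-0.015,0],0],[0.3,[-0.018,-0.015,0],0],[0.3,[-0.018,-0.015,0],0],[0.3,[-0.018,-0.015,0],0],[0.3,[-0.0105,-0.0105,0],0],[0.3,[0,0,0],0],[0.3,[0,0,0],0],[0.3,[0,0,0],0]])

```text
time: 13.8
eef_pos: [0.5077, 0.0543, 0.2021]
orientation: [0.426, 0.905, -0.0, -0.0]
force: [0.6, -0.1, -0.9]
finger_gap: 0.055
grasp_force: 27.0
```

```bash
python3 go.py .5086,.054,.0776,39.5; python3 look.py
```

```text
t 13.8 pos [0.5077 0.0543 0.2021] yang 39.53 z [-0.  0. -1.] gap 0.055 F [ 0.6 -0.1 -0.9]
.5086,.054,.0776,39.5 turn 0.03 then mm [ -0.8   0.6 124.5]
tumbler [0.4763 0.4134] 0.0291 0.087 152
carton [0.6167 0.0623] [0.0306 0.1711] 5.07
```

Emit:
carry_out(plan=[[0.3,[-0.001,0.0005,0.01],0],[0.3,[0,0,0.02],0],[0.3,[0,0,0.02],0],[0.3,[0,0,0.02],0],[0.3,[0,0,0.02],0],[0.3,[0,0,0.015],0],[0.3,[0,0,0.01],0],[0.3,[0,0,0.004],0],[0.3,[0,0,0.003],0],[0.3,[0,0,0.003],0],[0.3,[0,0,0],0],[0.3,[0,0,0],0]])

```text
time: 15.05
eef_pos: [0.5091, 0.0532, 0.0778]
orientation: [0.427, 0.904, 0.0, 0.001]
force: [0.3, -0.9, 0.6]
finger_gap: 0.0547
grasp_force: 27.2
```

Emit:
carry_out(plan=[[0.3,[0,0,0],0],[0.8,[0,0,0],0],[0.8,[0,0,0],0],[0.8,[0,0,0],0],[0.8,[0,0,0],0],[0.8,[0,0,-0.01],0],[0.8,[0,0,-0.02],0],[0.8,[0,0,-0.02],0],[0.8,[0,0,-0.02],0],[0.8,[0,0,-0.02],0],[0.8,[0,0,-0.02],0],[1,[0,0,-0.02],0],[1,[0,0,0],0]])

```text
time: 16.35
eef_pos: [0.5097, 0.0532, 0.2107]
orientation: [0.427, 0.904, 0.001, 0.002]
force: [-0.1, -0.1, -0.7]
finger_gap: 0.0855
grasp_force: 0.0
```

```bash
python3 look.py; python3 go.py .4767,.4135,.2,39.5
```

```text
tumbler [0.4763 0.413 ] 0.0289 0.086 150
carton [0.6165 0.0656] [0.0232 0.166 ] 2.65
t 16.4 pos [0.5092 0.0532 0.209 ] yang 39.5 z [ 0.003 -0.    -1.   ] gap 0.0852 F [-0.2  0.1 -0.9]
.4767,.4135,.2,39.5 turn 0.0 then mm [298.7 204.1   8.8]
```

Emit:
carry_out(plan=[[1,[0.012,0.008,0],0],[1,[0.024,0.0165,0],0],[1,[0.024,0.0165,0],0],[1,[0.024,0.0165,0],0],[1,[0.024,0.0165,0],0],[1,[0.024,0.0165,0],0],[1,[0.024,0.0165,0],0],[1,[0.024,0.0165,0],0],[1,[0.024,0.0165,0],0],[1,[0.024,0.0165,0],0],[1,[0.024,0.0165,0],0],[1,[0.024,0.0165,0],0],[1,[0.0227,0.0145,0.008],0],[1,[0,0,0],0],[1,[0,0,0],0],[1,[0,0,0],0]])

```text
time: 18.0
eef_pos: [0.476, 0.4132, 0.1991]
orientation: [0.427, 0.904, -0.0, -0.0]
force: [0.1, -0.3, 0.5]
finger_gap: 0.0851
grasp_force: 0.0
```

```bash
python3 go.py .4767,.4135,.052,39.5;python3 look.py
```

```text
t 18.0 pos [0.476  0.4132 0.1991] yang 39.5 z [-0.    -0.001 -1.   ] gap 0.0851 F [ 0.1 -0.3  0.5]
.4767,.4135,.052,39.5 turn -0.0 then mm [ -0.2   0.9 147.1]
tumbler [0.5788 0.0455] 0.0277 0.11 174
tumbler [0.5083 0.053 ] 0.0278 0.11 170
tumbler [0.4769 0.4126] 0.0293 0.087 151
carton [0.5637 0.0943] [0.1647 0.1762] 84.45
```

Emit:
carry_out(plan=[[1,[0,0.001,0.02],0],[1,[0,0,0.02],0],[1,[0,0,0.02],0],[1,[0,0,0.02],0],[1,[0,0,0.02],0],[1,[0,0,0.02],0],[1,[0,0,0.02],0],[1,[0,0,0.007],0],[0.3,[0,0,0],0],[0.3,[0,0,0],0],[0.3,[0,0,0],0],[0.3,[0,0,0],0],[0.3,[0,0,0],0],[0.3,[0,0,0],0]])

```text
time: 19.45
eef_pos: [0.4776, 0.4143, 0.0538]
orientation: [0.427, 0.904, 0.001, 0.001]
force: [-1.7, -2.5, 7.6]
finger_gap: 0.0543
grasp_force: 26.6
```

Emit:
carry_out(plan=[[0.3,[0,0,-0.01],0],[0.3,[0,0,-0.02],0],[0.3,[0,0,-0.02],0],[0.3,[0,0,-0.02],0],[0.3,[0,0,-0.02],0],[0.3,[0,0,-0.02],0],[0.3,[0,0,-0.02],0],[0.3,[0,0,-0.02],0],[0.3,[0,0,0],0]])

```text
time: 20.35
eef_pos: [0.4777, 0.4146, 0.2061]
orientation: [0.427, 0.904, 0.002, 0.001]
force: [0.8, 0.1, -1.4]
finger_gap: 0.0541
grasp_force: 26.9
```

```bash
python3 go.py .585,.117,.2,39.5
```

```text
t 20.4 pos [0.4777 0.4146 0.2061] yang 39.5 z [ 0.004  0.003 -1.   ] gap 0.0541 F [ 0.8  0.1 -1.4]
.585,.117,.2,39.5 turn -0.0 then mm [-297.9 -106.6    5.7]
```

Emit:
carry_out(plan=[[0.3,[-0.012,-0.004,0],0],[0.3,[-0.024,-0.0086,0],0],[0.3,[-0.024,-0.0086,0],0],[0.3,[-0.024,-0.0086,0],0],[0.3,[-0.024,-0.0086,0],0],[0.3,[-0.024,-0.0086,0],0],[0.3,[-0.024,-0.0086,0],0],[0.3,[-0.024,-0.0086,0],0],[0.3,[-0.024,-0.0086,0],0],[0.3,[-0.024,-0.0086,0],0],[0.3,[-0.024,-0.0086,0],0],[0.3,[-0.024,-0.0086,0],0],[0.3,[-0.014,-0.005,0],0],[0.3,[-0.0079,-0.003,0],0],[0.3,[0,0,0],0],[0.3,[0,0,0],0],[0.3,[0,0,0],0]])

```text
time: 22.05
eef_pos: [0.5839, 0.1173, 0.2023]
orientation: [0.426, 0.905, 0.0, -0.0]
force: [-0.4, 0.2, -1.3]
finger_gap: 0.0542
grasp_force: 26.9
```

```bash
python3 go.py .585,.117,.0776,39.5; python3 look.py
```

```text
t 22.1 pos [0.5839 0.1173 0.2023] yang 39.55 z [-0.  0. -1.] gap 0.0542 F [-0.4  0.2 -1.3]
.585,.117,.0776,39.5 turn 0.05 then mm [ -0.9   0.7 124.7]
tumbler [0.5782 0.042 ] 0.027 0.111 87
tumbler [0.5095 0.0458] 0.0265 0.111 67
carton [0.5466 0.0856] [0.1441 0.1436] 84.55
```

Carton unmoved at (0.5466, 0.0856). Lower and release.

Emit:
carry_out(plan=[[0.3,[-0.001,0.0005,0.01],0],[0.3,[0,0,0.02],0],[0.3,[0,0,0.02],0],[0.3,[0,0,0.02],0],[0.3,[0,0,0.02],0],[0.3,[0,0,0.015],0],[0.3,[0,0,0.01],0],[0.3,[0,0,0.004],0],[0.3,[0,0,0.003],0],[0.3,[0,0,0.003],0],[0.3,[0,0,0],0],[0.3,[0,0,0],0]])

```text
time: 23.3
eef_pos: [0.5856, 0.116, 0.0779]
orientation: [0.427, 0.904, 0.0, 0.0]
force: [0.7, 0.5, 1.2]
finger_gap: 0.0541
grasp_force: 27.0
```

Emit:
carry_out(plan=[[0.3,[0,0,0],0],[0.8,[0,0,0],0],[0.8,[0,0,0],0],[0.8,[0,0,0],0],[0.8,[0,0,0],0],[0.8,[0,0,-0.01],0],[0.8,[0,0,-0.02],0],[0.8,[0,0,-0.02],0],[0.8,[0,0,-0.02],0],[0.8,[0,0,-0.02],0],[0.8,[0,0,-0.02],0],[0.8,[0,0,-0.02],0],[0.8,[0,0,0],0]])

```text
time: 24.6
eef_pos: [0.5861, 0.116, 0.211]
orientation: [0.427, 0.904, 0.001, 0.002]
force: [0.4, -0.4, -0.5]
finger_gap: 0.0684
grasp_force: 0.0
```

```bash
python3 go.py .5865,-.3205,.12,-3.8; python3 - <<'E'
from h import *
from scipy.optimize import minimize
# key tops by colour + height, both views from start
T=np.load('top0.npz')
w,im=T['w'],T['im'].astype(int)
for n,(u,v) in dict(sq=(405,226),lo=(432,224),ro=(458,222)).items():
    s=np.s_[v-14:v+15,u-14:u+15]; g=im[s].min(-1); m=g>150
    yy,xx=np.nonzero(m); print(n,m.sum(),u-14+xx.mean(),v-14+yy.mean())
    K=np.array([[547.735,0,320.607],[0,547.735,235.086],[0,0,1]]);
x=cap('top')
c,K,R,t=x
for n,(u,v) in dict(sq=(405,226),lo=(432,224),ro=(458,222)).items():
    s=np.s_[v-14:v+15,u-14:u+15]; m=im[s].min(-1)>150; yy,xx=np.nonzero(m)
    d=R.T@np.linalg.inv(K)@[u-14+xx.mean(),v-14+yy.mean(),1]; C=-R.T@t; print(n,(C+d*(0.062-C[2])/d[2]).round(4))
m=np.zeros((480,640),bool); m[290:315,376:490]=(im[290:315,376:490].min(-1)>185)
yy,xx=np.nonzero(m); r=cv2.minAreaRect(np.c_[xx,yy].astype(np.float32)); print(r)
d=R.T@np.linalg.inv(K)@[*r[0],1]; print('bar',(C+d*(0.071-C[2])/d[2]).round(4))
E
```

```text
t 24.6 pos [0.5861 0.116  0.211 ] yang 39.5 z [ 0.005  0.    -1.   ] gap 0.0684 F [ 0.4 -0.4 -0.5]
.5865,-.3205,.12,-3.8 turn 43.3 then mm [-435.6   28.9   90.9]
sq 105 405.46666666666664 224.95238095238096
lo 86 431.6162790697674 223.30232558139534
ro 81 457.7283950617284 221.2716049382716
sq [ 0.5769 -0.1925  0.062 ]
lo [ 0.5827 -0.2571  0.062 ]
ro [ 0.5894 -0.3216  0.062 ]
((430.9864501953125, 302.7850646972656), (96.41456604003906, 8.0385103225708), 2.726310968399048)
bar [ 0.3876 -0.2564  0.071 ]
```

```bash
python3 go.py .589,-.3214,.12,90; python3 -c "
from plant import *;print(state()['joint_positions'].round(2))"; python3 look.py p2.png
```

```text
t 24.6 pos [0.5857 0.116  0.2091] yang 39.5 z [ 0.003  0.    -1.   ] gap 0.0682 F [-0.2  0.9 -2. ]
.589,-.3214,.12,90 turn -50.5 then mm [  -3.1 -437.4   89.1]
[ 0.07  0.2   1.42 -0.    1.52 -0.62]
tumbler [0.5784 0.0428] 0.0269 0.112 81
tumbler [0.5083 0.0433] 0.0252 0.11 63
carton [0.5607 0.0752] [0.1614 0.1748] 84.05
```

Emit:
carry_out(plan=[[0.5,[0,0,0],-8.4],[0.2,[0,0,0],-8.4],[0,[0,0,0],-8.4],[0,[0,0,0],-8.4],[0,[0,0,0],-8.4],[0,[0,0,0],-8.5],[0,[0,0,0],0]])

```text
time: 25.4
eef_pos: [0.5849, 0.1159, 0.2065]
orientation: [-0.001, 1.0, -0.0, -0.001]
force: [-0.8, 1.2, -0.9]
finger_gap: 0.0002
grasp_force: 0.0
```

```bash
python3 go.py .589,-.3214,.12,90; python3 -c "
from plant import *;print(state()['joint_positions'].round(2))"
```

```text
t 25.4 pos [0.5849 0.1159 0.2065] yang 90.17 z [-0.001 -0.    -1.   ] gap 0.0002 F [-0.8  1.2 -0.9]
.589,-.3214,.12,90 turn 0.17 then mm [  -4.2 -437.3   86.6]
[ 0.07  0.2   1.42 -0.    1.51 -1.51]
```

View pics/p2.png

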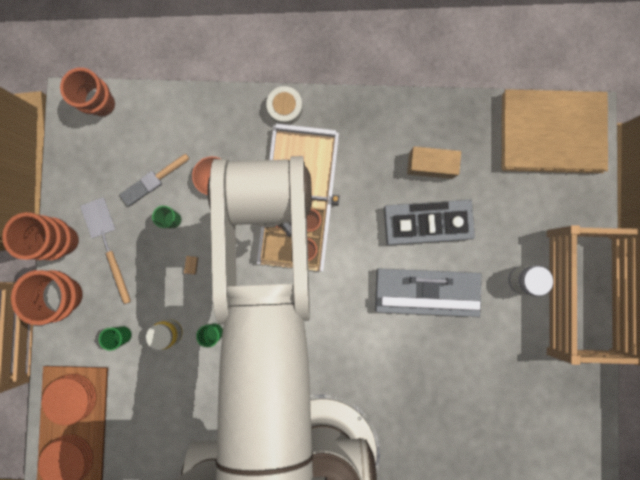

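The picture shows no terracotta tumbler left on the table, and two packed ones are visible at (313,220) and (311,248). Next, the keys.

Emit:
carry_out(plan=[[0,[0,-0.015,0],0],[0,[0,-0.028,0],0],[0,[0,-0.028,0],0],[0,[0,-0.028,0],0],[0,[0,-0.028,0],0],[0,[0,-0.028,0],0],[0,[0,-0.028,0],0],[0,[0,-0.028,0],0],[0,[0,-0.028,0],0],[0,[0,-0.028,0],0],[0,[0,-0.028,0],0],[0,[0,-0.028,0],0],[0,[0,-0.028,0],0],[0,[0,-0.028,0],0],[0,[0,-0.028,0],0],[0,[-0.004,-0.02,0.03],0],[0,[0,-0.01,0.03],0],[0,[0,0,0.026],0],[0,[0,0,0],0],[0,[0,0,0],0]])

```text
time: 27.4
eef_pos: [0.5889, -0.3214, 0.1219]
orientation: [0.001, 1.0, 0.0, -0.0]
force: [-0.5, -0.0, 0.8]
finger_gap: -0.0001
grasp_force: 0.0
```

```bash
python3 go.py .5885,-.3214,.062,90;python3 look.py
```

```text
t 27.4 pos [ 0.5889 -0.3214  0.1219] yang 89.85 z [-0.  0. -1.] gap -0.0001 F [-0.5 -0.   0.8]
.5885,-.3214,.062,90 turn -0.15 then mm [ 0.4  0.  59.9]
tumbler [0.5846 0.1147] 0.0276 0.11 179
tumbler [0.5791 0.0452] 0.0277 0.11 173
tumbler [0.5083 0.0525] 0.0278 0.11 168
carton [0.6397 0.0792] [0.1818 0.3408] 78.45
```

Emit:
carry_out(plan=[[0,[0,0,0.02],0],[0,[0,0,0.02],0],[0,[0,0,0.015],0],[0,[0,0,0.004],0],[0,[0,0,0.003],0],[0,[0,0,0.002],0],[0,[0,0,0.002],0],[0,[0,0,0],0],[0,[0,0,0],0]])

```text
time: 28.35
eef_pos: [0.5896, -0.3212, 0.0561]
orientation: [0.0, 1.0, -0.0, 0.0]
force: [-2.1, 1.9, 4.7]
finger_gap: -0.0003
grasp_force: 2.4
```

Emit:
carry_out(plan=[[0,[0,0,0.001],0],[0,[0,0,0.0005],0],[0,[0,0,0],0],[0,[0,0,0],0]])

```text
time: 28.75
eef_pos: [0.5896, -0.3213, 0.0559]
orientation: [-0.0, 1.0, -0.001, 0.001]
force: [-8.1, 6.0, 19.5]
finger_gap: 0.0001
grasp_force: 9.8
```

Emit:
carry_out(plan=[[0,[0,0,-0.003],0],[0,[0,0,-0.01],0],[0,[0,0,-0.02],0],[0,[0.0005,0.01,-0.005],0],[0,[0.0015,0.015,0],0],[0,[0.0015,0.015,0],0],[0,[0.0015,0.015,0],0],[0,[0.001,0.009,0],0],[0,[0,0,0],0],[0,[0,0,0],0]])

```text
time: 29.75
eef_pos: [0.5833, -0.257, 0.0918]
orientation: [-0.0, 1.0, -0.0, -0.0]
force: [-0.6, -0.2, -0.3]
finger_gap: -0.0001
grasp_force: 0.0
```

```bash
python3 go.py .5825,-.2571,.055,90
```

```text
t 29.8 pos [ 0.5833 -0.257   0.0918] yang 90.02 z [-0. -0. -1.] gap -0.0001 F [-0.6 -0.2 -0.3]
.5825,-.2571,.055,90 turn 0.02 then mm [ 0.8 -0.1 36.8]
```

Emit:
carry_out(plan=[[0,[0.0008,0,0.02],0],[0,[0,0,0.007],0],[0,[0,0,0.003],0],[0,[0,0,0.003],0],[0,[0,0,0.002],0],[0,[0,0,0.0015],0],[0,[0,0,0.0005],0],[0,[0,0,0],0],[0,[0,0,0],0]])

```text
time: 30.65
eef_pos: [0.5825, -0.2574, 0.0559]
orientation: [0.0, 1.0, -0.0, 0.0]
force: [-6.5, 0.7, 11.7]
finger_gap: 0.0002
grasp_force: 5.9
```

Long key fully down. Next, square.

Emit:
carry_out(plan=[[0,[0,0,-0.003],0],[0,[0,0,-0.01],0],[0,[0,0,-0.02],0],[0,[0.0005,0.01,-0.003],0],[0,[0.0015,0.015,0],0],[0,[0.0015,0.015,0],0],[0,[0.0015,0.015,0],0],[0,[0.001,0.0096,0],0],[0,[0,0,0],0],[0,[0,0,0],0]])

```text
time: 31.65
eef_pos: [0.5765, -0.1923, 0.0908]
orientation: [-0.0, 1.0, -0.0, -0.0]
force: [0.8, -0.3, -0.6]
finger_gap: -0.0001
grasp_force: 0.0
```

```bash
python3 go.py .5765,-.1925,.055,90
```

```text
t 31.6 pos [ 0.5765 -0.1923  0.0908] yang 90.03 z [-0. -0. -1.] gap -0.0001 F [ 0.8 -0.3 -0.6]
.5765,-.1925,.055,90 turn 0.03 then mm [ 0.  -0.1 35.8]
```

Emit:
carry_out(plan=[[0,[0,0,0.02],0],[0,[0,0,0.006],0],[0,[0,0,0.003],0],[0,[0,0,0.003],0],[0,[0,0,0.002],0],[0,[0,0,0.0015],0],[0,[0,0,0.0005],0],[0,[0,0,0],0],[0,[0,0,0],0]])

```text
time: 32.55
eef_pos: [0.5765, -0.1928, 0.0559]
orientation: [0.0, 1.0, -0.0, 0.0]
force: [-6.6, -0.3, 12.8]
finger_gap: -0.0002
grasp_force: 6.4
```

Emit:
carry_out(plan=[[0,[0,0,-0.003],0],[0,[0,0,-0.01],0],[0,[0,0,-0.02],0],[0,[0,0,-0.03],0],[0,[0,0,-0.03],0],[0,[0,0,0],0],[0,[0,0,0],0]])

```text
time: 33.25
eef_pos: [0.5767, -0.1925, 0.1486]
orientation: [-0.0, 1.0, -0.0, 0.001]
force: [0.2, -0.4, -0.6]
finger_gap: 0.0
grasp_force: 0.0
```

```bash
python3 go.py .3872,-.2562,.1,88.3
```

```text
t 33.2 pos [ 0.5767 -0.1925  0.1486] yang 90.01 z [ 0.001 -0.001 -1.   ] gap 0.0 F [ 0.2 -0.4 -0.6]
.3872,-.2562,.1,88.3 turn 1.71 then mm [187.6 -69.3  48.4]
```

Emit:
carry_out(plan=[[0.4,[0,0,0],1.71],[0.4,[0.015,-0.006,0],0],[0.4,[0.025,-0.009,0],0],[0.4,[0.025,-0.009,0],0],[0.4,[0.025,-0.009,0],0],[0.4,[0.025,-0.009,0],0],[0.4,[0.025,-0.009,0],0],[0.4,[0.025,-0.009,0],0],[0.4,[0.0226,-0.0093,0.02],0],[0.4,[0,0,0.02],0],[0.4,[0,0,0.006],0],[0.4,[0,0,0],0],[0.4,[0,0,0],0]])

```text
time: 34.55
eef_pos: [0.3873, -0.2561, 0.1023]
orientation: [0.015, 1.0, -0.0, 0.0]
force: [-0.6, -0.2, 0.4]
finger_gap: 0.0344
grasp_force: 0.0
```

```bash
python3 go.py .3874,-.2562,.071,88.3; python3 - <<'E'
from h import *
c,K,R,t=cap('side'); i=c['image'][:,:,::-1][280:440,280:440]
cv2.imwrite('pics/s2.png',cv2.resize(i,None,fx=3.5,fy=3.5,interpolation=2))
E
```

```text
t 34.5 pos [ 0.3873 -0.2561  0.1023] yang 88.3 z [ 0. -0. -1.] gap 0.0344 F [-0.6 -0.2  0.4]
.3874,-.2562,.071,88.3 turn -0.0 then mm [-0.1 -0.1 31.3]
```

View pics/s2.png

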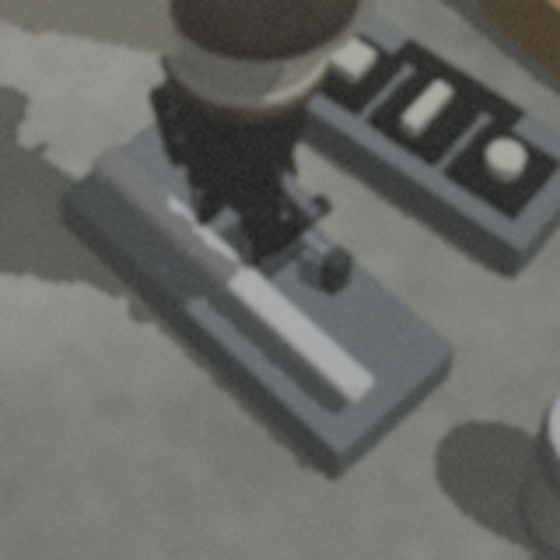

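The fingers straddle the bar's middle at about (235,250) in the crop. Press slowly.

Emit:
carry_out(plan=[[0.4,[0,0,0.015],0],[0.4,[0,0,0.01],0],[0.4,[0,0,0.005],0],[0.4,[0,0,0.003],0],[0.4,[0,0,0.003],0],[0.4,[0,0,0.003],0],[0.4,[0,0,0.003],0],[0.4,[0,0,0.003],0],[0.4,[0,0,0.002],0],[0.4,[0,0,0],0],[0.4,[0,0,0],0]])

```text
time: 35.7
eef_pos: [0.3871, -0.2564, 0.0565]
orientation: [0.015, 1.0, -0.0, 0.0]
force: [-10.4, 6.7, 26.6]
finger_gap: 0.0342
grasp_force: 14.3
```

Emit:
carry_out(plan=[[0.4,[0,0,0],0],[0.4,[0,0,0],0],[0.4,[0,0,-0.003],0],[0.4,[0,0,-0.01],0],[0.4,[0,0,-0.02],0],[0,[0,0,-0.03],0],[0,[0,0,-0.03],0],[0,[0,0,-0.03],0],[0,[0,0,-0.03],0],[0,[0,0,0],0],[0,[0,0,0],0]])

```text
time: 36.8
eef_pos: [0.387, -0.2563, 0.2086]
orientation: [0.015, 1.0, -0.001, 0.001]
force: [-0.3, -0.7, -0.7]
finger_gap: -0.0001
grasp_force: 0.0
```

```bash
python3 - <<'E'
from h import *
x=cap('top');w=world(*x);im=x[0]['image']
def rect(name,lo,hi,box):
    m=(w[...,2]>lo)&(w[...,2]<hi)&(w[...,0]>box[0])&(w[...,0]<box[1])&(w[...,1]>box[2])&(w[...,1]<box[3]); p=w[m]
    print(name,len(p),np.median(p[:,2]) if len(p) else '')
    return p
print('gate',np.nanmedian(w[193:198,290:306].reshape(-1,3),0).round(4))
rect('barhigh',.065,.08,(.36,.41,-.4,-.12)); rect('barlow',.05,.065,(.36,.41,-.4,-.12))
cv2.imwrite('pics/p3.png',cv2.resize(im[110:330,200:490,::-1],None,fx=2.7,fy=2.7,interpolation=2))
E
python3 go.py .40,.10,.2,84.5
```

```text
gate [0.6499 0.0786 0.0204]
barhigh 1 0.06506108833304902
barlow 523 0.056544440745694834
t 36.9 pos [ 0.3868 -0.256   0.2077] yang 88.29 z [-0. -0. -1.] gap -0.0002 F [-0.7  0.4 -0.2]
.40,.10,.2,84.5 turn 3.79 then mm [ 20.9 355.7   7.7]
```

View pics/p3.png

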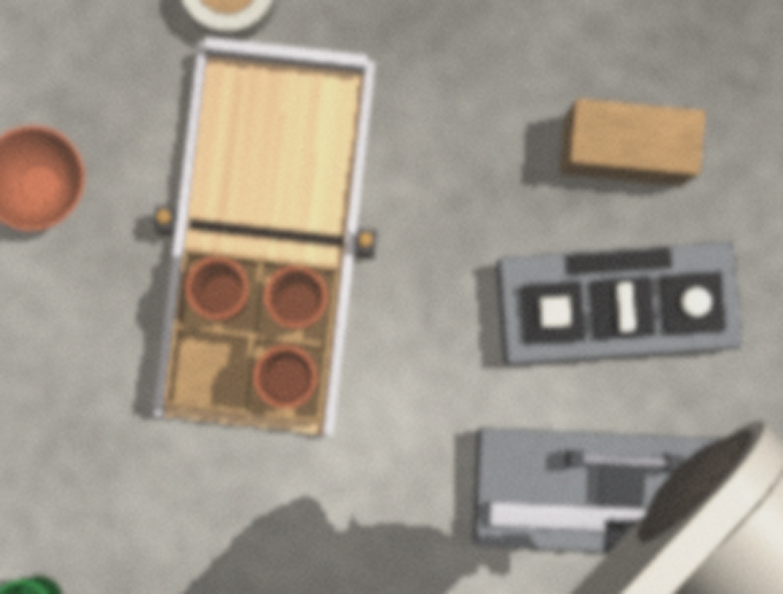

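Gate dropped (z≈0.020) and bar down (z≈0.0565). The picture shows all three tumblers upright in their pockets. Next, push the carton.

Emit:
carry_out(plan=[[0.4,[0,0,0],3.79],[0.4,[-0.001,0.015,0],0],[0.4,[-0.001,0.027,0],0],[0.4,[-0.001,0.027,0],0],[0.4,[-0.001,0.027,0],0],[0.4,[-0.001,0.027,0],0],[0.4,[-0.001,0.027,0],0],[0.4,[-0.001,0.027,0],0],[0.4,[-0.001,0.027,0],0],[0.4,[-0.001,0.027,0],0],[0.4,[-0.001,0.027,0],0],[0.4,[0,0.027,0],0],[0.4,[0,0.027,0],0],[0.4,[0,0.027,0],0],[0.4,[0,0.016,0],0],[0.4,[0,0,0],0],[0.4,[0,0,0],0]])

```text
time: 38.55
eef_pos: [0.4303, 0.0966, 0.2073]
orientation: [0.047, 0.999, -0.0, -0.001]
force: [-0.2, 0.0, 0.1]
finger_gap: 0.0343
grasp_force: 0.0
```

```bash
python3 go.py .436,.0961,.05,84.5; python3 look.py
```

```text
t 38.5 pos [0.4303 0.0966 0.2073] yang 84.61 z [-0.001 -0.    -1.   ] gap 0.0343 F [-0.2  0.   0.1]
.436,.0961,.05,84.5 turn 0.11 then mm [-5.900e+00  1.000e-01  1.573e+02]
tumbler [0.5849 0.115 ] 0.0278 0.109 182
tumbler [0.5788 0.0458] 0.0279 0.11 172
tumbler [0.5084 0.0528] 0.0277 0.11 124
carton [0.562  0.0955] [0.1743 0.1606] 81.57
```

Emit:
carry_out(plan=[[0.4,[0,0,0.02],0],[0.4,[0,0,0.025],0],[0.4,[0,0,0.025],0],[0.4,[0,0,0.025],0],[0.4,[0,0,0.025],0],[0.4,[0,0,0.02],0],[0.4,[0,0,0.015],0],[0.4,[0,0,0.002],0],[0.4,[-0.01,0,0],0],[0.4,[-0.01,0,0],0],[0.4,[-0.005,0,0],0],[0.4,[-0.004,0,0],0],[0.4,[-0.004,0,0],0],[0.4,[-0.004,0,0],0],[0.4,[-0.004,0,0],0],[0.4,[-0.004,0,0],0]])

```text
time: 40.2
eef_pos: [0.4749, 0.0921, 0.0508]
orientation: [0.048, 0.999, -0.0, -0.001]
force: [-10.1, 1.3, 8.5]
finger_gap: 0.0338
grasp_force: 5.1
```

```bash
python3 look.py; python3 go.py; python3 - <<'E'
from h import *
c,K,R,t=cap('side'); i=c['image'][:,:,::-1][150:310,220:420]
cv2.imwrite('pics/s3.png',cv2.resize(i,None,fx=3.5,fy=3.5,interpolation=2))
E
```

```text
tumbler [0.5951 0.1141] 0.0277 0.109 186
tumbler [0.5897 0.0448] 0.0283 0.11 180
carton [0.592  0.0791] [0.1822 0.1149] 85.23
t 40.2 pos [0.4756 0.092  0.0509] yang 84.51 z [-0.001 -0.    -1.   ] gap 0.0341 F [-3.4  1.2  0.9]
```

View pics/s3.png

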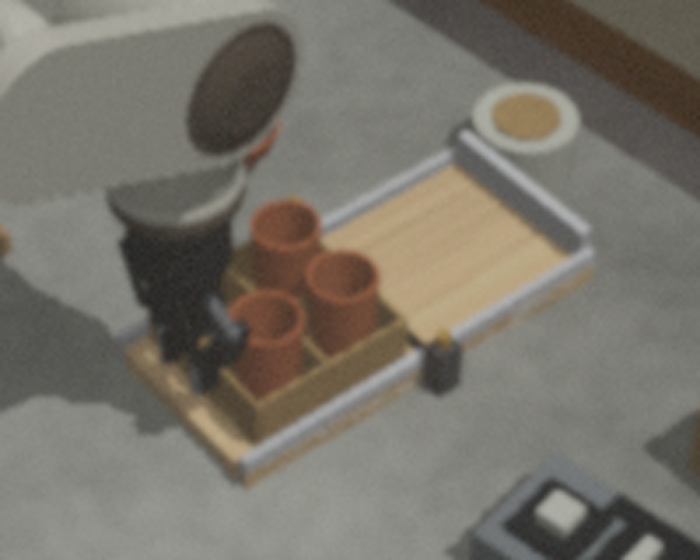

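The side crop shows the carton sliding flat with the tumblers upright; it has moved about 11 mm, with about 180 mm to go.

Emit:
carry_out(plan=[[0.4,[-0.004,0,0],0],[0.4,[-0.006,0,0],0],[0.4,[-0.008,0,0],0],[0.4,[-0.008,0,0],0],[0.4,[-0.008,0,0],0],[0.4,[-0.008,0,0],0],[0.4,[-0.008,0,0],0],[0.4,[-0.008,0,0],0],[0.4,[-0.008,0,0],0],[0.4,[-0.008,0,0],0],[0.4,[-0.008,0,0],0],[0.4,[-0.008,0,0],0],[0.4,[-0.008,0,0],0],[0.4,[-0.008,0,0],0],[0.4,[-0.008,0,0],0],[0.4,[-0.008,0,0],0],[0.4,[-0.008,0,0],0],[0.4,[-0.008,0,0],0],[0.4,[-0.008,0,0],0],[0.4,[-0.006,0,0],0]])

```text
time: 42.3
eef_pos: [0.6266, 0.0775, 0.0507]
orientation: [0.048, 0.999, -0.0, -0.001]
force: [-10.1, 0.9, 6.9]
finger_gap: 0.0341
grasp_force: 4.9
```

```bash
python3 look.py; python3 go.py
```

```text
carton [0.7415 0.0406] [0.2024 0.1043] 55.9
t 42.4 pos [0.6274 0.0774 0.0507] yang 84.5 z [-0.001 -0.    -1.   ] gap 0.0339 F [-1.   0.1 -0.4]
```

Emit:
carry_out(plan=[[0.4,[-0.004,0,0],0],[0.4,[-0.004,0,0],0],[0.4,[-0.004,0,0],0],[0.4,[-0.004,0,0],0],[0.4,[-0.004,0,0],0],[0.4,[-0.003,0,0],0],[0.4,[-0.002,0,0],0],[0.4,[0,0,0],0]])

```text
time: 43.15
eef_pos: [0.6516, 0.0751, 0.0507]
orientation: [0.048, 0.999, -0.0, -0.0]
force: [-3.2, 0.5, 2.1]
finger_gap: 0.034
grasp_force: 2.0
```

Emit:
carry_out(plan=[[0.4,[-0.001,0,0],0],[0.4,[-0.001,0,0],0],[0.4,[-0.001,0,0],0],[0.4,[0,0,0],0]])

```text
time: 43.55
eef_pos: [0.6539, 0.0748, 0.0507]
orientation: [0.048, 0.999, -0.0, -0.001]
force: [-11.3, 1.9, 5.0]
finger_gap: 0.0342
grasp_force: 5.3
```

Emit:
carry_out(plan=[[0.4,[-0.001,0,0],0],[0.4,[-0.001,0,0],0],[0.4,[0,0,0],0],[0.4,[0,0,0],0]])

```text
time: 43.95
eef_pos: [0.654, 0.0748, 0.0506]
orientation: [0.048, 0.999, -0.0, -0.003]
force: [-29.2, 0.7, 16.4]
finger_gap: 0.0344
grasp_force: 14.7
```

Emit:
carry_out(plan=[[0.4,[-0.001,0,0],0],[0.4,[-0.001,0,0],0],[0.4,[0,0,0],0],[0.4,[0,0,0],0]])

```text
time: 44.35
eef_pos: [0.6541, 0.0747, 0.0506]
orientation: [0.048, 0.999, -0.0, -0.005]
force: [-47.9, 0.4, 27.1]
finger_gap: 0.0339
grasp_force: 24.3
```

Firmly against the stop. Back off, rise and check.

Emit:
carry_out(plan=[[0.4,[0.004,0,0],0],[0.4,[0.01,0,0],0],[0.4,[0.02,0,0],0],[0.4,[0.025,0,0],0],[0.4,[0.025,0,0],0],[0.4,[0.02,0,-0.02],0],[0.4,[0.02,0,-0.03],0],[0.4,[0.02,0,-0.04],0],[0.4,[0.02,0,-0.04],0],[0.4,[0.02,0,-0.02],0],[0.4,[0.02,0,0],0],[0.4,[0,0,0],0],[0.4,[0,0,0],0]])

```text
time: 45.65
eef_pos: [0.4557, 0.0939, 0.2009]
orientation: [0.048, 0.999, -0.0, 0.001]
force: [0.3, 0.2, 1.1]
finger_gap: 0.0347
grasp_force: 0.0
```

```bash
python3 look.py p5.png; python3 go.py; python3 - <<'E'
import cv2
i=cv2.imread('pics/p5.png');cv2.imwrite('pics/p5c.png',cv2.resize(i[90:330,80:490],None,fx=1.9,fy=1.9,interpolation=2))
E
```

```text
tumbler [0.7495 0.0282] 0.0194 0.109 54
tumbler [0.6972 0.0348] 0.0279 0.109 203
carton [0.7263 0.0698] [0.1777 0.1643] 85.05
t 45.7 pos [0.4559 0.0939 0.2006] yang 84.5 z [ 0. -0. -1.] gap 0.0337 F [ 1.  -0.6 -0.2]
```

View pics/p5c.png

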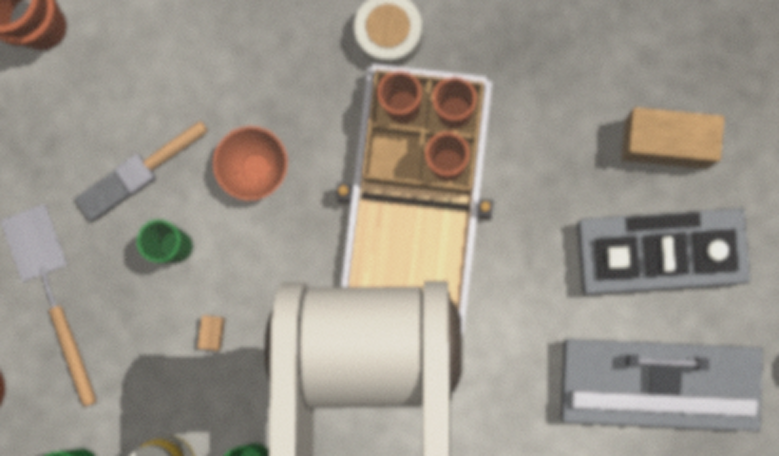

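The carton sits against the end stop with three upright tumblers, the bar is down, the bystanders are in place and the arm is clear.

```bash
python3 -c "
from plant import *
print(hand_in())"
```

```text
the job is handed in; nothing more can be done
None
```

I packed the three tumblers on the table, pressed the round, long and square keys in order, pressed the bar level to drop the gate, slid the carton to the end stop, and handed in the job (no verdict was returned).

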